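Take the battery pack out of the logger's spring-latched bay

TASK

Swing the clamp arm of the grey base unit up and right over until it stays open, then push the battery pack further down into its bay until the latch lets go and it springs up. Draw the pack out and set it down, without dropping it, standing upright on the floor of the shallow tray beside the small white box already lying there. Leave the clamp open and do not disturb the white box, the beaker or the small amber bottle.

Things in the scene. Friction and masses are not known exactly. Their poses are not given: they have to be found in the camera images.
- dock: Fixed grey base unit, a block 115 high with a small display on its -x end. Origin: on the table below the centre of the bay, an open-topped pocket 80 (x) x 48 (y) in the top face; the block runs from x = -62 to +95 mm and y = -52 to +52 mm. z up. Steel hinge cheeks (26 high) of the clamp arm stand on its top around x = 76 mm.
- bay_mouth (a point): Centre of the bay's mouth, level with the base unit's top face (115 mm above the table). Same axes as the base unit.
- ejector (a joint): Sprung lifting plate under the pack (m, + up). 0 = latched at the start, the pack's top 3 mm above the unit's top. Pushing the pack down 6 mm (some 10 N; hard stop at 8 mm) trips the latch; let go, the plate rises to 0.042 in about 0.5 s and the pack stands 45 mm out of the bay. Once tripped it does not latch again; too short a push leaves it latched.
- clamp (a joint): Hinge angle of the clamp arm (rad). 0 = closed, lying level over the pack with 1 mm of air between; 2.0 = fully open, leaning back to the base unit's +x side. Free to turn, with about 1 to 2 N at the handle; it falls shut by its weight below about 1.3 rad and falls open beyond about 1.6 rad.
- clamp_hinge (a point): Middle of the clamp arm's hinge axis, which runs along the base unit's y, 76 mm to the +x side of the bay's centre and 129.5 mm above the table.
- clamp_bar (a point): Centre of the arm's handle: a black round cross-bar, 14 thick, 130 long (along the unit's y), joined in its middle by the arm (16 wide). Closed, it is 136 mm from the hinge towards the unit's -x and 22 mm above the hinge, 29 mm free below it; open, it is beyond the hinge. Pinch it from above, 40 mm from its middle on either side; being round it can turn between the fingers.
- pack_mid (a point): Centre (half-way up) of the loose battery pack: an upright black block with a grey line around it, 76 (its x) x 44 (its y) x 95 mm high, about 0.3 kg, standing in the bay with 2 mm of play all round; its axes run as the base unit's. z up.
- tray_in (a point): Centre of the inner floor (4 mm above the table) of the fixed shallow grey tray: outside 150 (x) x 200 (y) x 22 mm high, walls 4 mm. z up.
- sensor_mid (a point): Centre of a loose white box lying in the tray near the tray's +y end, about 65 mm from its centre: 60 (x) x 34 (y) x 25 mm high. Leave it.
- beaker_mid (a point): Centre of an empty glass beaker, 72 mm across, 90 high. Leave it.
- dropper_mid (a point): Centre of a small amber bottle, 30 mm across, 62 high. Leave it.
There are look-alikes about, which are no part of the job. Of the things shaped like the part that bears tray_in, the grey one is meant.

How it is judged:
On the way, in this order (a step that is already met when the one before it is completed fails the run):
1. the clamp arm is swung past centre and stays open (value of joint clamp above 1.8 rad), for 0.1 s.
2. the latch has been tripped and the pack has sprung up (value of joint ejector above 0.035 m), for 0.1 s.
3. the pack is drawn wholly out of the bay (z of pack_mid in the frame of bay_mouth above 0.048 m), for 0.05 s.
At the end, for the whole second after the job is handed in: The pack stands upright (within 0.1 rad) and at rest on the tray's floor (centre 47.5 +/- 5 mm above it), inside the tray's walls, and the clamp arm is still open (beyond 1.8 rad) (z of pack_mid in the frame of tray_in between 0.0425 and 0.0525 m and x of pack_mid in the frame of tray_in between -0.071 and 0.071 m and y of pack_mid in the frame of tray_in between -0.096 and 0.096 m and angle between pack_mid's own z axis and vertical below 0.1 rad and linear speed of pack below 0.02 m/s and value of joint clamp above 1.8 rad); the robot touches nothing.
It fails at once if the pack is let go over the tray more than 20 mm above its floor (horizontal distance between pack_mid and tray_in below 0.11 m and z of pack_mid in the frame of tray_in above 0.0675 m and contact force between the fingers and pack below 0.05 N).
It fails at once if the white box in the tray is moved more than 20 mm (distance of sensor_mid from where it was at the start of the episode above 0.02 m).
It fails at once if the beaker or the small amber bottle is moved more than 30 mm (distance of any of beaker_mid, dropper_mid from where it was at the start of the episode above 0.03 m).
It also fails if it takes over 72 s, if anything falls off the work surface, if the arm or the gripper's body presses on something with over 40 N, if the wrist force passes 120 N, or if a joint passes its speed limit or range.

ROBOT

A 6-joint arm with a two-finger parallel gripper is mounted at the origin on the work surface. World frame = base frame: x ahead of the robot, y to its left, z up, the work surface at z = 0. Lengths are in m, angles in rad, forces in N, time in s.
With the tool pointing down it reaches from about 0.375 to 0.9 m from the base axis. Payload 3.1 kg.
Tool frame: the origin (TCP) lies between the finger pads; the fingertips stand 8 mm ahead of it and the grasp point (between the pads) lies 11 mm behind it; z points along the fingers, y is the line along which they close (so a half turn about z gives the same grasp; the last joint's range is limited). The gripper opens to 85 mm and grips with 20 to 120 N. Pads are 22 mm wide; open, the fingers measure 114 mm over their backs; the gripper's body (76 mm by 85 mm) begins 54 mm behind the grasp point. The pads swing forward as they close: fully open they stand 13 mm farther back than shut.
Start: joints at [1.073, 0.527, 1.433, -0, 1.181, -0.178], TCP at [0.196, 0.593, 0.239] pointing down, gripper open.
Joint ranges: [-3.08, 3.08], [-0.75, 2.2], [0.22, 2.44], [-1.43, 4.57], [0, 2.65], [-2.85, 2.85]. Speed limits (rad/s): [2.79, 2.79, 3.14, 3.14, 3.14, 3.14].

INTERFACE

Orientations are given as a unit quaternion [x, y, z, w].
In Python, from station import readout, cams, sign_off gives the robot as it stands.
- The arm moves only by the tool send_rows, never from a script. Its argument "commands" is text: rows parted by semicolons, each of 5 numbers parted by spaces: the finger opening in mm, from 0 to 85.4, then the shift along the tool's x, y, z each as a share of 0.02 m, from -1 to 1, then the turn about the tool's z as a share of 4 degrees, from -1 to 1. In form: grip dx dy dz spin; .... A call has 1 to 20 rows; each row shifts and turns the commanded pose from where the row before left it, along the tool's axes as they then stand; what a row does not reach is not made up. A row lasts 1/12 s, in which the tool goes at most 41.7 mm and 7.16 degrees, less where a joint would pass 70% of its speed; a pose out of reach is approached as far as the arm can. A call with a number of a shift or a turn outside -1 to 1 is refused whole. A call with a gripper value outside its range is refused whole. The fingers move at their own pace and stop on an object; "grip_force" is the grip in N (left out, the last holds). Time passes only in rows, so rows that do not move let the fingers close. It gives the time, the measured TCP pose, the force, the opening and the grip force at its end, in the units of the state.
- readout.sense(): the state, without advancing time (a new reading comes with each control period).
- cams.snapshot(name): name is "scene" or "top" or "wrist"; returns a dict with "pixels" (400x640x3 uint8, red, green, blue), "intrinsics" (3x3 intrinsics, pixels), "eye" and "rotation" of the camera in the world. Camera axes: x right, y down, z forward; pixel columns grow to the right and rows downward; lengths in m; the calibration is good to about 2 mm. A picture is of the moment at which its call begins. There is no depth.
- sign_off(): hands the job in; it is judged then, once.
The state is a dict: "t": time; "q": joint angles; "qd": joint speeds; "tau": joint torques, N m; "tcp_pos": TCP position; "tool_rot": TCP orientation; "force": force on the tool from outside, world axes, zero at the start; "ft_torque": the same for the moment, N m; "finger_gap": opening from 0.0 (shut) to 1.0 (fully open); "gripper_force": force on a finger pad.
Only numpy, scipy, OpenCV 4.12 (cv2) and the standard library are available. Lean on these libraries where they do the work, as an engineer would, in place of code of your own. Each camera call takes 0.05 s, during which the arm holds its last target. There are 200 camera calls.

## Working session

There is one attempt and no reset: what is moved stays moved. The work goes in short steps, Python scripts to look and compute and a tool call to move; the robot and the scene stay as the last step left them, time stands still between calls to the robot, and variables do not carry over. Pictures are saved under pics/ and viewed, at most 10 in all, crops included, and the job is handed in when it is done.

Besides the shell and the picture viewer there is one more tool, called after ">>>" in YAML: its name, and indented under it one key for each argument. send_rows: Moves the arm, as the interface text tells. Its arguments: {"type":"object","properties":{"commands":{"type":"string"},"grip_force":{"type":"number"}},"required":["commands"]}

```bash
mkdir -p pics
cat > h.py <<'E'
import numpy as np, cv2, json
from station import readout, cams, sign_off
def snap(name,fn):
    s=cams.snapshot(name); cv2.imwrite('pics/'+fn+'.png',cv2.cvtColor(s['pixels'],cv2.COLOR_RGB2BGR))
    np.savez('pics/'+fn+'.npz',K=s['intrinsics'],e=s['eye'],R=s['rotation']); return s
def px2w(fn,uv,z):
    d=np.load('pics/'+fn+'.npz'); r=d['R']@np.linalg.inv(d['K'])@np.array([uv[0],uv[1],1.]); e=d['e']
    return e+r*(z-e[2])/r[2]
def w2px(fn,p):
    d=np.load('pics/'+fn+'.npz'); c=d['K']@(d['R'].T@(np.array(p)-d['e'])); return c[:2]/c[2]
E
python3 - <<'E'
from h import *
for n in ['scene','top']:
    s=snap(n,n+'0'); print(n,s['eye'],s['rotation'].round(3).tolist(),s['intrinsics'].tolist())
print(readout.sense())
E
```

```text
scene [1.25625809 0.56058889 0.72752573] [0.394, 0.784, -0.424, -0.226] [[490.93742939276854, 0.0, 315.59623075435394], [0.0, 490.93742939276854, 197.61393774222302], [0.0, 0.0, 1.0]]
top [0.3738198  0.0376761  1.05345073] [-0.697, 0.714, -0.05, 0.032] [[379.23840482812705, 0.0, 314.7262402666294], [0.0, 379.23840482812705, 197.39280708086585], [0.0, 0.0, 1.0]]
{'t': 0.1, 'q': array([ 1.07348125e+00,  5.28398916e-01,  1.43381174e+00,  1.69918702e-05,
        1.18137213e+00, -1.78502063e-01]), 'qd': array([-0.00134646, -0.00242664, -0.00531834, -0.00045689, -0.00175554,
       -0.00119038]), 'tau': array([-1.16526833e-03, -4.43307030e+01, -1.78586876e+01, -3.11346557e-04,
        3.99330806e-03, -2.75131572e-05]), 'tcp_pos': array([0.19555861, 0.59294425, 0.2384037 ]), 'tool_rot': array([ 1.58735378e-01,  9.87320662e-01, -9.36186494e-04, -3.37289877e-04]), 'force': array([ 0.39945892, -0.49256431,  0.07305719]), 'ft_torque': array([ 0.04596972, -0.04356207, -0.00048548]), 'gripper_force': 0.0, 'finger_gap': 1.0001603979197269}
```

```bash
ls pics
```

```text
scene0.npz
scene0.png
top0.npz
top0.png
```

```bash
sed -i "s/R=s\['rotation'\])/R=Rot.from_quat(s['rotation']).as_matrix())/; 1a from scipy.spatial.transform import Rotation as Rot" h.py
python3 - <<'E'
from h import *
snap('scene','scene1');snap('top','top1')
print(px2w('top1',(320,200),0),px2w('scene1',(320,200),0))
E
```

```text
[ 0.48949943 -0.00534845  0.        ] [ 0.32915481 -0.07989258  0.        ]
```

View pics/top0.png

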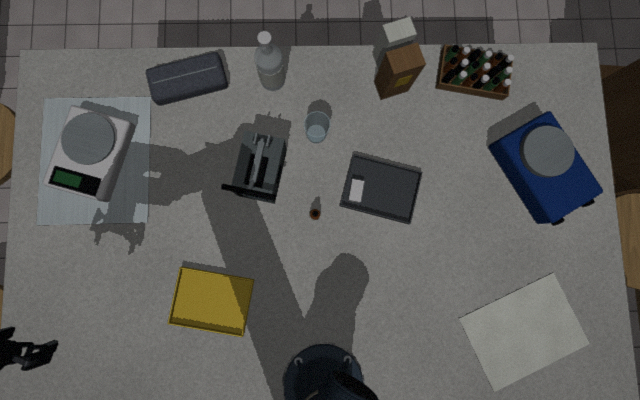

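View pics/scene0.png

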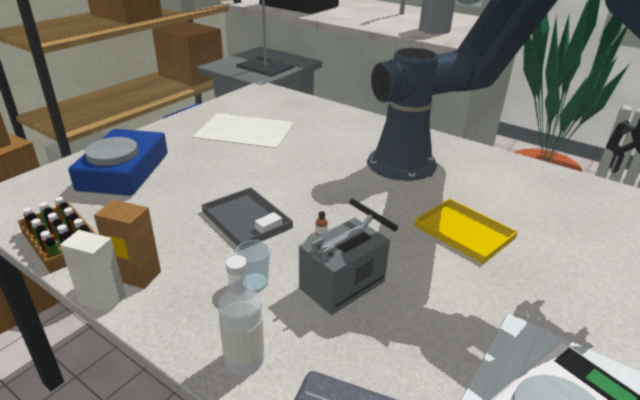

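Top view: the base unit is at about (258,168), with the clamp hinge at the far end (268,135) and the black bar near (250,192). There are two trays: grey (381,187) with the white box (357,190), and yellow (211,300). The grey one is meant. The beaker is at (317,125) and the amber bottle at (315,212). I'll confirm in one enlarged crop.

Run:
```python
import cv2
a=cv2.imread('pics/top1.png')[100:230,215:430]; b=cv2.resize(a,None,fx=3.7,fy=3.7,interpolation=cv2.INTER_CUBIC)
b=cv2.convertScaleAbs(b,alpha=1.8,beta=10)
cv2.imwrite('pics/c1.png',b)
a=cv2.imread('pics/scene1.png')[180:320,280:420]; b=cv2.resize(a,None,fx=4.2,fy=4.2,interpolation=cv2.INTER_CUBIC)
cv2.imwrite('pics/c2.png',cv2.convertScaleAbs(b,alpha=1.6,beta=10))
```

```text
(no output)
```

View pics/c1.png

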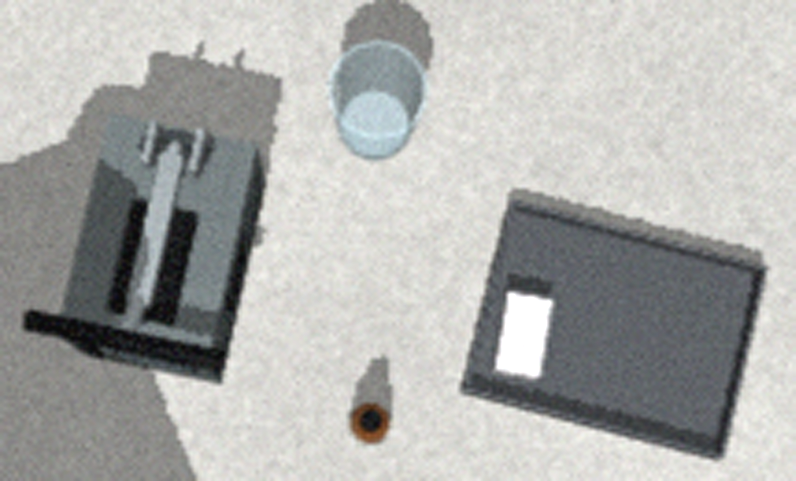

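View pics/c2.png

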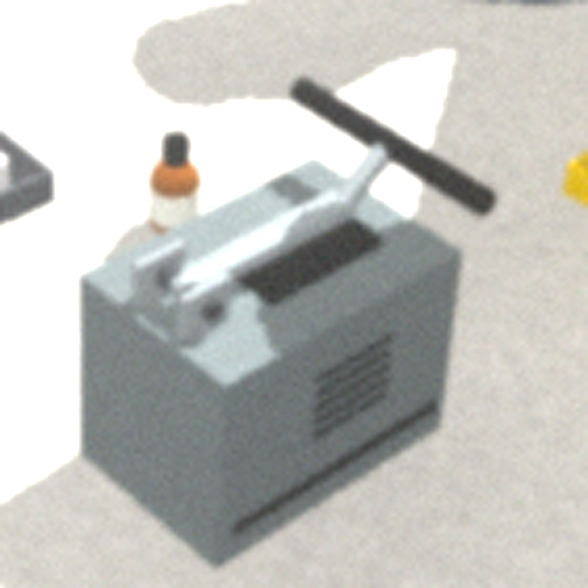

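The crops confirm the setup. The grey tray has the white box at its +y end. The dock's hinge is at its far (+x) end and the bar at its near end. Next I fit the poses by least squares over both views.

```bash
cat > fit.py <<'E'
from h import *
from scipy.optimize import least_squares
c1=lambda u,v:(('top1'),(u/3.7+215,v/3.7+100)); c2=lambda u,v:('scene1',(u/4.2+280,v/4.2+180)); s=lambda u,v:('scene1',(u,v))
def fit(obs,x0):
    def P(x,p): c,q=np.cos(x[2]),np.sin(x[2]); return [x[0]+c*p[0]-q*p[1],x[1]+q*p[0]+c*p[1],p[2]]
    f=lambda x:np.concatenate([w2px(n,P(x,p))-uv for p,(n,uv) in obs])
    r=least_squares(f,x0,loss='soft_l1'); print(r.x.round(4),np.degrees(r.x[2]).round(1),r.fun.round(1).reshape(-1,2).tolist()); return r.x
E
cat > f1.py <<'E'
from fit import *
D=[((.095,.052,.115),c1(105,113)),((.095,-.052,.115),c1(262,143)),
((.095,-.052,.115),c2(83,283)),((.095,.052,.115),c2(225,383)),((-.062,.052,.115),c2(460,255)),((-.062,-.052,.115),c2(315,162)),
((.095,.052,0),c2(215,567)),((.095,-.052,0),c2(82,458)),((-.062,.052,0),c2(440,430)),
((-.06,.065,.1515),c1(28,320)),((-.06,-.065,.1515),c2(303,88)),((-.06,.065,.1515),c2(485,203))]
d=fit(D,[.5,.15,-.2])
T=[((.075,.1,.022),c1(513,190)),((.075,-.1,.022),c1(765,265)),((-.075,-.1,.022),c1(720,455)),((-.075,.1,.022),c1(462,390)),
((.075,-.1,.022),s(202,210)),((-.075,-.1,.022),s(248,190)),((-.075,.1,.022),s(292,222))]
t=fit(T,[.5,-.2,-.2])
print('box',px2w('top1',c1(524,335)[1],.029),'dropper',px2w('top1',c1(370,422)[1],.062))
E
python3 f1.py
```

```text
[ 0.5568  0.1578 -0.2359] -13.5 [[1.0, -1.1], [-1.3, -0.7], [-0.7, -2.4], [0.3, 0.5], [0.9, -1.2], [-0.0, -1.6], [0.4, 0.4], [-0.6, -1.6], [0.2, -0.8], [-0.9, -1.2], [-1.0, -0.2], [1.0, 0.1]]
[ 0.52   -0.1745 -0.2909] -16.7 [[-0.6, 0.3], [0.7, -1.2], [0.3, -0.5], [-0.5, -2.1], [-0.9, -5.6], [3.1, -3.1], [1.0, -0.9]]
box [ 0.50999074 -0.10503605  0.029     ] dropper [0.44596961 0.01130767 0.062     ]
```

>>> send_rows:
  commands: "85 0 0 0 1;85 0 0 0 1;85 0 0 0 1;85 0 0 0 1;85 0 0 0 1;85 0 0 0 1;85 0 0 0 1;85 0 0 0 1;85 0 0 0 1;85 0 0 0 1;85 0 0 0 1;85 0 0 0 1;85 0 0 0 1;85 0 0 0 1;85 0 0 0 1;85 0 0 0 1;85 0 0 0 1;85 0 0 0 1;85 0 0 0 1;85 0 0 0 1"

```text
t: 1.87
tcp_pos: [0.1958, 0.5933, 0.239]
tool_rot: [0.757, 0.653, -0.0, 0.0]
force: [-0.1, 0.1, 0.6]
finger_gap: 1.0
gripper_force: 0.0
```

```bash
cat >> h.py <<'E'
DOCK=[.5568,.1578,-.2359]; TRAY=[.52,-.1745,-.2909]
def loc(F,x,y,z): c,s=np.cos(F[2]),np.sin(F[2]); return np.array([F[0]+c*x-s*y,F[1]+s*x+c*y,z])
def go(target,yang=None):
    s=readout.sense(); R=Rot.from_quat(s['tool_rot']).as_matrix(); d=R.T@(np.array(target)-s['tcp_pos'])
    a=np.degrees(np.arctan2(R[1,1],R[0,1])); print('t',round(s['t'],2),'tcp',s['tcp_pos'].round(4),'yaw_y',a.round(2),'tilt',R[2].round(3),'units',(d/.02).round(2),'F',s['force'].round(1),'gap',round(s['finger_gap'],3),'gf',round(s['gripper_force'],1))
    if yang is not None: print('spin',round(-(((yang-a)+90)%180-90)/4,2))
E
python3 -c "
from h import *
go(loc(DOCK,-.06,.04,.24),-13.5)"
```

```text
t 1.87 tcp [0.1958 0.5933 0.239 ] yaw_y -8.46 tilt [-0.001 -0.    -1.   ] units [-16.63  18.25  -0.04] F [-0.1  0.1  0.6] gap 1.0 gf 0.0
spin 1.26
```

>>> send_rows:
  commands: "85 0 0 0 0.63;85 0 0 0 0.63;85 -0.8 1 0 0;85 -0.8 1 0 0;85 -0.8 1 0 0;85 -0.8 1 0 0;85 -0.8 1 0 0;85 -0.8 1 0 0;85 -0.8 1 0 0;85 -0.8 1 0 0;85 -0.8 1 0 0;85 -0.8 1 0 0;85 -0.8 1 0 0;85 -0.8 1 0 0;85 -0.8 1 0 0;85 -0.8 1 0 0;85 -0.8 1 0 0;85 -0.8 1 0 0;85 -0.8 1 0 0;85 -0.8 1 0 0"

```text
t: 3.53
tcp_pos: [0.4804, 0.2293, 0.2392]
tool_rot: [0.784, 0.62, -0.0, -0.0]
force: [0.9, 1.3, -0.5]
finger_gap: 0.995
gripper_force: 0.0
```

>>> send_rows:
  commands: "85 -0.5 0.5 0 0;85 0 0 0 0;85 0 0 0 0"

```text
t: 3.78
tcp_pos: [0.4874, 0.2179, 0.2391]
tool_rot: [0.785, 0.62, -0.0, -0.0]
force: [-0.4, -0.1, -0.1]
finger_gap: 0.994
gripper_force: 0.0
```

```bash
python3 -c "
from h import *
go(loc(DOCK,-.06,.04,.1405),-13.5)
s=snap('wrist','w1')
print(w2px('w1',loc(DOCK,-.06,.04,.1515)),w2px('w1',loc(DOCK,-.06,.065,.1515)),w2px('w1',loc(DOCK,-.06,-.065,.1515)),s['eye'])
a=cv2.imread('pics/w1.png');cv2.imwrite('pics/w1b.png',cv2.convertScaleAbs(a,alpha=1.8,beta=15))"
```

```text
t 3.78 tcp [0.4874 0.2179 0.2391] yaw_y -13.42 tilt [ 0.    -0.001 -1.   ] units [-0.11  1.08  4.93] F [-0.4 -0.1 -0.1] gap 0.994 gf 0.0
spin 0.02
[351.85642508 207.69121795] [352.85165664 173.62821537] [348.21873496 332.19555758] [0.50129707 0.28128492 0.37413679]
```

View pics/w1b.png

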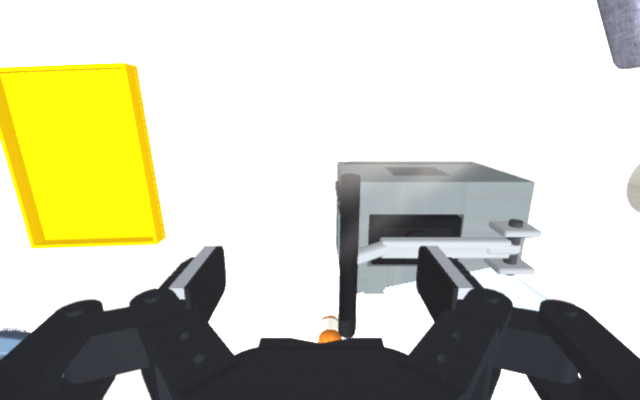

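The wrist view shows the bar from (350,177) to (346,335), within about 2 mm of the prediction. I'll descend and pinch.

>>> send_rows:
  commands: "85 -0.2 1 0.9 0;85 0 0 1 0;85 0 0 1 0;85 0 0 1 0;85 0 0 1 0;85 0 0 0 0;14 0 0 0 0;14 0 0 0 0;14 0 0 0 0;14 0 0 0 0;14 0 0 0 0;14 0 0 0 0;10 0 0 0 0;10 0 0 0 0;10 0 0 0 0"
  grip_force: 25

```text
t: 5.08
tcp_pos: [0.5068, 0.2099, 0.1422]
tool_rot: [0.784, 0.62, 0.001, 0.001]
force: [1.4, 0.3, 5.0]
finger_gap: 0.154
gripper_force: 24.6
```

```bash
python3 -c "
from h import *
go(loc(DOCK,-.06,.04,.1405),-13.5)"
```

```text
t 5.08 tcp [0.5068 0.2099 0.1422] yaw_y -13.31 tilt [ 0.001  0.002 -1.   ] units [0.05 0.04 0.08] F [1.4 0.3 5. ] gap 0.154 gf 24.6
spin 0.05
```

```bash
python3 -c "
import numpy as np
p0=np.arctan2(22,-136);r=np.hypot(22,136)
th=np.linspace(0,1.92,21);x=r*np.cos(p0-th);z=r*np.sin(p0-th)
X=np.round(np.diff(x)/20,2);Z=np.round(-np.diff(z)/20,2)
print(';'.join(f'10 0 {a} {b} 0' for a,b in zip(X,Z)))"
```

```text
10 0 0.14 -0.65 0;10 0 0.2 -0.63 0;10 0 0.26 -0.61 0;10 0 0.31 -0.58 0;10 0 0.37 -0.55 0;10 0 0.42 -0.51 0;10 0 0.47 -0.47 0;10 0 0.51 -0.42 0;10 0 0.55 -0.37 0;10 0 0.58 -0.32 0;10 0 0.61 -0.26 0;10 0 0.63 -0.2 0;10 0 0.65 -0.14 0;10 0 0.66 -0.08 0;10 0 0.66 -0.01 0;10 0 0.66 0.05 0;10 0 0.65 0.11 0;10 0 0.64 0.18 0;10 0 0.62 0.24 0;10 0 0.59 0.29 0
```

>>> send_rows:
  commands: "10 0 0.14 -0.65 0;10 0 0.2 -0.63 0;10 0 0.26 -0.61 0;10 0 0.31 -0.58 0;10 0 0.37 -0.55 0;10 0 0.42 -0.51 0;10 0 0.47 -0.47 0;10 0 0.51 -0.42 0;10 0 0.55 -0.37 0;10 0 0.58 -0.32 0"

```text
t: 5.92
tcp_pos: [0.5747, 0.1936, 0.2444]
tool_rot: [0.784, 0.621, -0.004, -0.005]
force: [-9.8, 0.9, 9.3]
finger_gap: 0.153
gripper_force: 25.2
```

>>> send_rows:
  commands: "10 0 0.61 -0.26 0;10 0 0.63 -0.2 0;10 0 0.65 -0.14 0;10 0 0.66 -0.08 0;10 0 0.66 -0.01 0;10 0 0.66 0.05 0;10 0 0.65 0.11 0;10 0 0.64 0.18 0;10 0 0.62 0.24 0;10 0 0.59 0.29 0;10 0 0 0 0;10 0 0 0 0;10 0 0 0 0"

```text
t: 7.0
tcp_pos: [0.703, 0.1629, 0.2395]
tool_rot: [0.784, 0.62, -0.001, -0.0]
force: [-0.8, -0.1, 0.2]
finger_gap: 0.15
gripper_force: 27.3
```

```bash
python3 -c "
from h import *
go(loc(DOCK,.076,.04,.24),-13.5)
s=readout.sense()['tcp_pos'];c,q=np.cos(DOCK[2]),np.sin(DOCK[2]);d=s-np.array([*DOCK[:2],0]);print(c*d[0]+q*d[1],-q*d[0]+c*d[1],d[2])"
```

```text
t 7.0 tcp [0.703  0.1629 0.2395] yaw_y -13.3 tilt [-0.001 -0.002 -1.   ] units [ 0.05 -3.25 -0.02] F [-0.8 -0.1  0.2] gap 0.15 gf 27.3
spin 0.05
0.14098302677653643 0.039145751344883295 0.23945141518259425
```

The clamp is at about 1.9 rad. I'll release it and rise.

>>> send_rows:
  commands: "60 0 0 0 0;60 0 0 0 0;60 0 0 0 0;60 0 0 0 0;60 0 0 -1 0;60 0 0 -1 0;60 0 0 -1 0;60 0 -1 -0.5 0;60 0 -1 0 0;60 0 -1 0 0;60 0 -1 0 0;60 0 -1 0 0;60 0 -1 0 0"

```text
t: 8.08
tcp_pos: [0.5861, 0.1909, 0.3102]
tool_rot: [0.784, 0.62, 0.0, 0.0]
force: [0.3, -0.3, -0.6]
finger_gap: 0.698
gripper_force: 0.0
```

```bash
python3 -c "
from h import *
go(loc(DOCK,0,0,.16),76.5)
s=snap('scene','s2')
a=cv2.imread('pics/s2.png')[130:320,260:450];cv2.imwrite('pics/s2b.png',cv2.convertScaleAbs(cv2.resize(a,None,fx=3,fy=3,interpolation=cv2.INTER_CUBIC),alpha=1.8,beta=15))"
```

```text
t 8.08 tcp [0.5861 0.1909 0.3102] yaw_y -13.3 tilt [ 0.  0. -1.] units [-1.95 -1.05  7.51] F [ 0.3 -0.3 -0.6] gap 0.698 gf 0.0
spin -22.45
```

View pics/s2b.png

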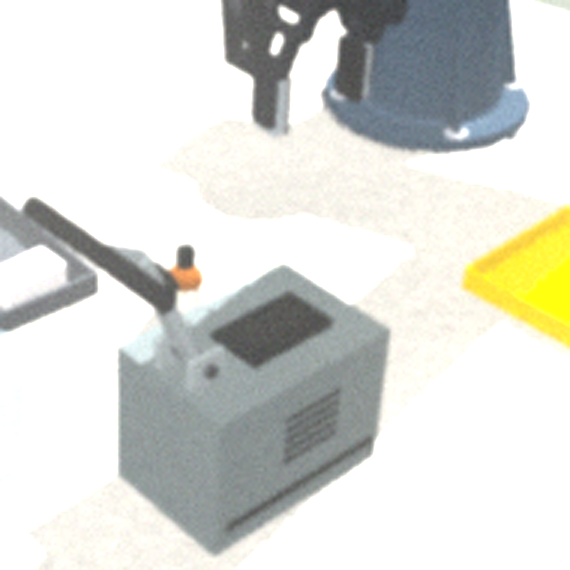

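The clamp stays open and the pack's top is visible in the bay. I'll move over the pack, spin the tool back and shut the fingers.

>>> send_rows:
  commands: "0 -1 -0.5 1 -1;0 -0.95 -0.55 1 -1;0 0 0 1 -1;0 0 0 1 -1;0 0 0 0 -1;0 0 0 0 -1;0 0 0 0 -1;0 0 0 0 -1;0 0 0 0 -1;0 0 0 0 -1;0 0 0 0 -1;0 0 0 0 -1;0 0 0 0 -1;0 0 0 0 -1;0 0 0 0 -1;0 0 0 0 -1;0 0 0 0 -1;0 0 0 0 -1;0 0 0 0 -1;0 0 0 0 -1"

```text
t: 9.8
tcp_pos: [0.5593, 0.1565, 0.2302]
tool_rot: [0.2, 0.98, 0.0, 0.0]
force: [-0.7, -0.4, 0.7]
finger_gap: 0.0
gripper_force: 0.0
```

>>> send_rows:
  commands: "0 0 0 0 -1;0 0 0 0 -1;0 0 0 0 -0.45;0 0 0 0 0"

```text
t: 10.13
tcp_pos: [0.5592, 0.1565, 0.2302]
tool_rot: [0.117, 0.993, 0.0, 0.0]
force: [-1.0, 0.0, -0.7]
finger_gap: 0.004
gripper_force: 0.0
```

```bash
python3 -c "
from h import *
go(loc(DOCK,0,0,.13),76.5)
s=snap('wrist','w2')
for x,y in((38,22),(38,-22),(-38,22),(-38,-22)): print(w2px('w2',loc(DOCK,x/1e3,y/1e3,.118)).round(0))
a=cv2.imread('pics/w2.png');cv2.imwrite('pics/w2b.png',cv2.convertScaleAbs(a,alpha=2.2,beta=20))"
```

```text
t 10.13 tcp [0.5592 0.1565 0.2302] yaw_y 76.52 tilt [-0.001  0.    -1.   ] units [0.14 0.03 5.01] F [-1.   0.  -0.7] gap 0.004 gf 0.0
spin 0.01
[349. 239.]
[295. 239.]
[351. 146.]
[293. 146.]
```

View pics/w2b.png

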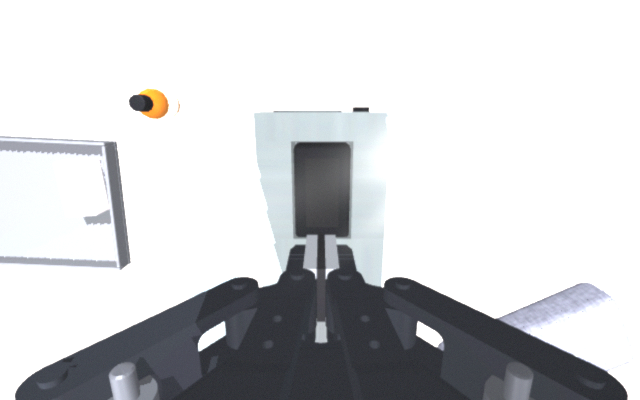

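The pack's top spans (293–351, 143–237), which matches the prediction. I'll push down in small steps.

>>> send_rows:
  commands: "0 0.14 0 1 0;0 0 0 1 0;0 0 0 1 0;0 0 0 1 0;0 0 0 0.8 0;0 0 0 0 0;0 0 0 0.2 0;0 0 0 0.2 0;0 0 0 0.1 0;0 0 0 0 0"

```text
t: 11.02
tcp_pos: [0.557, 0.1573, 0.1253]
tool_rot: [0.118, 0.993, 0.0, 0.001]
force: [-1.5, -0.2, 5.7]
finger_gap: -0.002
gripper_force: 3.1
```

>>> send_rows:
  commands: "0 0 0 0.1 0;0 0 0 0.1 0;0 0 0 0 0"

```text
t: 11.27
tcp_pos: [0.5569, 0.1574, 0.1223]
tool_rot: [0.118, 0.993, 0.0, 0.001]
force: [-1.9, 0.5, 9.0]
finger_gap: 0.004
gripper_force: 4.4
```

>>> send_rows:
  commands: "0 0 0 0.1 0;0 0 0 0.1 0;0 0 0 0 0"

```text
t: 11.52
tcp_pos: [0.5569, 0.1574, 0.1185]
tool_rot: [0.118, 0.993, 0.0, 0.001]
force: [-2.7, 0.3, 9.9]
finger_gap: 0.002
gripper_force: 4.8
```

>>> send_rows:
  commands: "0 0 0 0.06 0;0 0 0 0 0"

```text
t: 11.68
tcp_pos: [0.5572, 0.1574, 0.118]
tool_rot: [0.118, 0.993, 0.0, 0.002]
force: [-2.9, -0.4, 13.6]
finger_gap: -0.0
gripper_force: 6.7
```

>>> send_rows:
  commands: "0 0 0 -0.6 0;0 0 0 -0.6 0;0 0 0 -0.8 0;0 0 0 -1 0;0 0 0 -1 0;85 0 0 -1 0;85 0 0 -1 0;85 0 0 0 0;85 0 0 0 0;85 0 0 0 0;85 0 0 0 0"

```text
t: 12.6
tcp_pos: [0.5554, 0.1571, 0.2338]
tool_rot: [0.118, 0.993, -0.0, -0.001]
force: [-0.5, 0.8, -0.5]
finger_gap: 0.846
gripper_force: 0.0
```

```bash
python3 -c "
from h import *
go(loc(DOCK,0,0,.132),76.5)
s=snap('wrist','w3')
for x,y in((38,22),(38,-22),(-38,22),(-38,-22)): print(w2px('w3',loc(DOCK,x/1e3,y/1e3,.160)).round(0))
a=cv2.imread('pics/w3.png');cv2.imwrite('pics/w3b.png',cv2.convertScaleAbs(a,alpha=2.2,beta=20))"
```

```text
t 12.6 tcp [0.5554 0.1571 0.2338] yaw_y 76.49 tilt [ 0.002 -0.001 -1.   ] units [-0.07  0.06  5.09] F [-0.5  0.8 -0.5] gap 0.846 gf 0.0
spin -0.0
[354. 265.]
[292. 265.]
[357. 159.]
[289. 159.]
```

View pics/w3b.png

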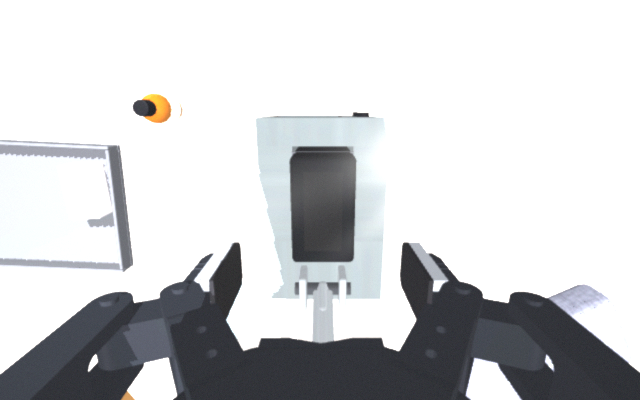

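The pack has sprung up: its edges are at (290–356, 152–262), which fits a top at z = 0.160. I'll descend and grip.

>>> send_rows:
  commands: "85 -0.05 0 1 0;85 0 0 1 0;85 0 0 1 0;85 0 0 1 0;85 0 0 1 0;85 0 0 0.1 0;85 0 0 0 0;40 0 0 0 0;40 0 0 0 0;40 0 0 0 0;40 0 0 0 0;40 0 0 0 0;40 0 0 0 0"
  grip_force: 50

```text
t: 13.73
tcp_pos: [0.558, 0.1571, 0.1338]
tool_rot: [0.118, 0.993, 0.0, 0.001]
force: [0.3, -0.0, 2.5]
finger_gap: 0.51
gripper_force: 56.4
```

```bash
python3 -c "
from h import *
go(loc(DOCK,0,0,.202),76.5)"
```

```text
t 13.73 tcp [0.558  0.1571 0.1338] yaw_y 76.5 tilt [-0.002  0.001 -1.   ] units [ 0.06  0.02 -3.41] F [ 0.3 -0.   2.5] gap 0.51 gf 56.4
spin 0.0
```

>>> send_rows:
  commands: "40 0 0 -0.4 0;40 0 0 -0.5 0;40 0 0 -0.5 0;40 0 0 -0.5 0;40 0 0 -0.5 0;40 0 0 -0.5 0;40 0 0 -0.5 0;40 0 0 -0.5 0;40 0 0 -0.4 0;40 0 0 0 0"

```text
t: 14.57
tcp_pos: [0.5585, 0.157, 0.221]
tool_rot: [0.118, 0.993, 0.0, 0.002]
force: [-0.2, 0.7, -2.1]
finger_gap: 0.506
gripper_force: 55.8
```

```bash
python3 -c "
from h import *
go(loc(TRAY,0,-.022,.22),73.3)"
```

```text
t 14.57 tcp [0.5585 0.157  0.221 ] yaw_y 76.49 tilt [-0.004  0.001 -1.   ] units [ -1.94 -17.67   0.03] F [-0.2  0.7 -2.1] gap 0.506 gf 55.8
spin 0.8
```

>>> send_rows:
  commands: "40 -0.1 -0.5 0 0;40 -0.1 -0.9 0 0;40 -0.1 -0.9 0 0;40 -0.1 -1 0 0;40 -0.1 -1 0 0;40 -0.1 -1 0 0;40 -0.1 -1 0 0;40 -0.1 -1 0 0;40 -0.1 -1 0 0;40 -0.1 -1 0 0;40 -0.1 -1 0 0;40 -0.1 -1 0 0;40 -0.1 -1 0 0;40 -0.1 -1 0 0;40 -0.1 -1 0 0;40 -0.1 -1 0 0;40 -0.1 -0.9 0 0;40 -0.1 -0.7 0 0;40 -0.1 -0.5 0 0;40 0 0 0 0.8"

```text
t: 16.23
tcp_pos: [0.5128, -0.1929, 0.2184]
tool_rot: [0.147, 0.989, -0.0, 0.0]
force: [0.5, -0.1, -2.7]
finger_gap: 0.507
gripper_force: 55.8
```

```bash
python3 -c "
from h import *
go(loc(TRAY,0,-.022,.0728),73.3)
s=snap('wrist','w4')
for p in [(.075,.1),(.075,-.1),(-.075,.1),(-.075,-.1)]: print(w2px('w4',loc(TRAY,*p,.022)).round(0))
a=cv2.imread('pics/w4.png');cv2.imwrite('pics/w4b.png',cv2.convertScaleAbs(a,alpha=2.2,beta=20))"
```

```text
t 16.23 tcp [ 0.5128 -0.1929  0.2184] yaw_y 73.12 tilt [-0.    -0.001 -1.   ] units [-0.08 -0.11  7.28] F [ 0.5 -0.1 -2.7] gap 0.507 gf 55.8
spin -0.04
[429. 244.]
[249. 245.]
[442. 104.]
[240. 104.]
```

View pics/w4b.png

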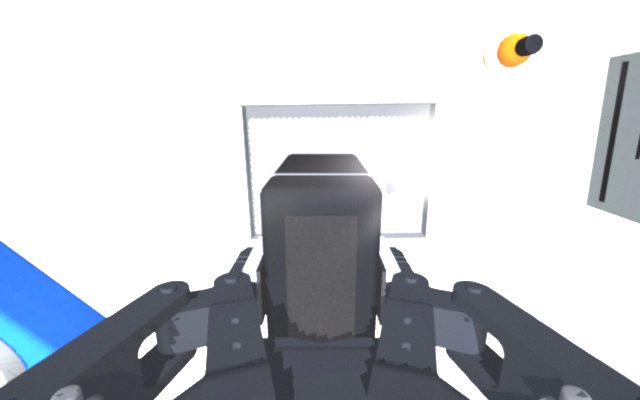

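The tray outline is where predicted: near edge at row 104 between columns 244 and 437. I'll lower the pack.

>>> send_rows:
  commands: "40 -0.08 -0.1 0.5 0;40 0 0 0.8 0;40 0 0 0.8 0;40 0 0 0.8 0;40 0 0 0.8 0;40 0 0 0.8 0;40 0 0 0.8 0;40 0 0 0.6 0;40 0 0 0.5 0;40 0 0 0.3 0;40 0 0 0.2 0;40 0 0 0.1 0;40 0 0 0 0;40 0 0 0 0"

```text
t: 17.45
tcp_pos: [0.5142, -0.1929, 0.0792]
tool_rot: [0.145, 0.989, -0.0, 0.0]
force: [-0.1, -0.6, -2.5]
finger_gap: 0.509
gripper_force: 55.8
```

```bash
python3 -c "
from h import *
go(loc(TRAY,0,-.022,.0728),73.3)"
```

```text
t 17.45 tcp [ 0.5142 -0.1929  0.0792] yaw_y 73.31 tilt [-0.001 -0.    -1.   ] units [-0.01 -0.13  0.32] F [-0.1 -0.6 -2.5] gap 0.509 gf 55.8
spin 0.0
```

>>> send_rows:
  commands: "40 0 0 0.1 0;40 0 0 0.1 0;40 0 0 0.05 0;40 0 0 0 0;40 0 0 0 0"

```text
t: 17.87
tcp_pos: [0.5138, -0.1927, 0.0737]
tool_rot: [0.145, 0.989, -0.0, 0.0]
force: [0.5, -0.5, -2.4]
finger_gap: 0.509
gripper_force: 55.8
```

>>> send_rows:
  commands: "40 0 0 0.06 0;40 0 0 0 0;40 0 0 0 0"

```text
t: 18.12
tcp_pos: [0.514, -0.1928, 0.0732]
tool_rot: [0.145, 0.989, -0.0, 0.0]
force: [-1.1, 1.2, 3.8]
finger_gap: 0.507
gripper_force: 56.5
```

It has touched down: the vertical force rose from -2.4 to +3.8 N at the expected height. I'll release it and withdraw.

>>> send_rows:
  commands: "47 0 0 0 0;55 0 0 0 0;70 0 0 0 0;70 0 0 0 0;70 0 0 0 0;70 0 0 -0.4 0;70 0 0 -0.8 0;70 0 0 -1 0;70 0 0 -1 0;70 0 0 -1 0;70 0 0 -1 0;70 0 0 -1 0;70 -1 0 -0.5 0;70 -1 0 0 0;70 -1 0 0 0;70 -1 0 0 0;70 0 0 0 0;70 0 0 0 0"

```text
t: 19.62
tcp_pos: [0.5907, -0.2158, 0.2066]
tool_rot: [0.145, 0.989, -0.0, -0.0]
force: [-0.0, 1.4, -1.1]
finger_gap: 0.817
gripper_force: 0.0
```

```bash
python3 -c "
from h import *
go(loc(TRAY,0,0,.2),73.3)
s=snap('scene','s3')
a=cv2.imread('pics/s3.png')[130:320,180:430];cv2.imwrite('pics/s3b.png',cv2.convertScaleAbs(cv2.resize(a,None,fx=3,fy=3,interpolation=cv2.INTER_CUBIC),alpha=1.5,beta=15))"
```

```text
t 19.62 tcp [ 0.5907 -0.2158  0.2066] yaw_y 73.31 tilt [ 0. -0. -1.] units [3.98 0.96 0.33] F [-0.   1.4 -1.1] gap 0.817 gf 0.0
spin 0.0
```

View pics/s3b.png

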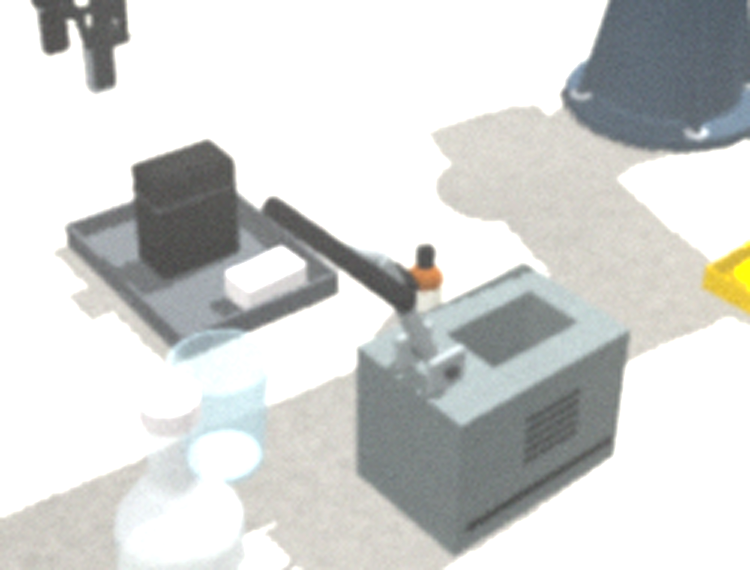

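The pack stands upright in the grey tray (185,210) beside the white box (265,277). The clamp is open, the bottle and beaker are in place, and the robot is clear.

```bash
python3 -c "
from station import sign_off
print(sign_off())"
```

```text
the job is handed in; nothing more can be done
None
```

The job is handed in at about 19.6 s of the 72 s allowed: the last picture shows the clamp open, the pack upright in the grey tray beside the white box, and the beaker and bottle in place; no verdict was returned.

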